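# Fit a new air filter and close the airbox

## Robot

A 7-joint arm with a two-finger parallel gripper is mounted at the origin on the work surface. World frame = base frame: x ahead of the robot, y to its left, z up, the work surface at z = 0. Lengths are in m, angles in rad, forces in N, time in s.
With the tool pointing down it reaches from about 0.4 to 0.85 m from the base axis. Payload 4.5 kg.
Tool frame: the origin (TCP) lies at the very end of the fingers, on their centre line; the grasp point (between the pads) lies 19 mm behind it; z points along the fingers, y is the line along which they close (so a half turn about z gives the same grasp; the last joint's range is limited). The gripper opens to 88 mm and grips with 3 to 60 N. Pads are 18 mm wide; open, the fingers measure 123 mm over their backs; the gripper's body (75 mm by 187 mm) begins 45 mm behind the grasp point.
Start: joints at [-1.288, 0.689, -0.195, 1.565, 0.157, 0.902, -0.215], TCP at [0.154, 0.606, 0.239] pointing down, gripper open.
Joint ranges: [-3.01, 3.01], [-0.46, 2.08], [-1.47, 1.51], [0.13, 2.56], [-1, 4.14], [0.04, 2.09], [-2.66, 2.66]. Speed limits (rad/s): [2.57, 2.57, 3.14, 3.14, 3.14, 3.14, 3.14].

## Interface

Orientations are given as a unit quaternion [x, y, z, w].
In Python, from plant import r gives the robot as it stands. The module is installed in compiled form; this text tells all that it offers.
- The arm moves only by the shell command python3 -m pendant 'ROWS' [FORCE]. ROWS is JSON, one flat list of numbers, 7 for each row, row after row: the opening, from 0 (shut) to 1 (fully open), then the shift along the tool's x, y, z scaled (see below), then the turn, a rotation vector about the tool's x, y, z scaled (see below). A call has 1 to 12 rows; each row is the pose to reach, as a shift and turn from the pose commanded when the call began, along the tool's axes at that moment; what a row does not reach only later rows make up. The controller multiplies each number of a shift by 0.15 m and each number of a turn by pi/2 rad. A row lasts 1/10 s, in which the tool goes at most 50 mm and 8.59 degrees, less where a joint would pass 70% of its speed; a pose out of reach is approached as far as the arm can. A call with a number of a shift or a turn outside -1 to 1 is refused whole. A call with a gripper value outside its range is refused whole. The fingers move at their own pace and stop on an object; FORCE is the grip in N (left out, the last holds). Time passes only in rows, so rows that repeat a pose let the fingers close. It gives the time, the measured TCP pose, the force, the opening and the grip force at its end, in the units of the state.
- r.get_state(): the state, without advancing time (a new reading comes with each control period).
- r.snapshot(name): name is "scene" or "top" or "wrist"; returns a dict with "img" (384x512x3 uint8, red, green, blue), "mtx" (3x3 intrinsics, pixels), "cam_to_world" (4x4, takes a point from camera to world coordinates). Camera axes: x right, y up, looking along -z (the intrinsics and any distortion apply to the point x, -y, -z); pixel columns grow to the right and rows downward; lengths in m; the calibration is good to about 2 mm. A picture is of the moment at which its call begins. There is no depth.
- r.finish_job(): hands the job in; it is judged then, once.
The state is a dict: "clock": time; "q": joint angles; "qd": joint speeds; "joint_torque": joint torques, N m; "tool_pos": TCP position; "eef_rot": TCP orientation; "contact_force": force on the tool from outside, world axes, zero at the start; "moment": the same for the moment, N m; "opening": opening from 0.0 (shut) to 1.0 (fully open); "finger_force": force on a finger pad.
Only numpy, scipy, OpenCV 4.12 (cv2) and the standard library are available. Lean on these libraries where they do the work, as an engineer would, in place of code of your own. Each camera call takes 0.05 s, during which the arm holds its last target. There are 200 camera calls.

## Task

Fit the new orange air filter into the open airbox: set it into the lower shell and press it down until it sits fully home, level and flush with the rim all round. Only then swing the hinged cover over and close it fully, edge to edge. Leave the used grey filter and everything else on the bench where it is.

Things in the scene. Friction and masses are not known exactly. Their poses are not given: they have to be found in the camera images.
- filter_new: New air filter element: flat bright orange rigid frame with cream pleats, 140 x 90 x 16 mm plate (long side along its x) with a stiff upright pull tab in the middle of its top, 60 mm long along x, 14 mm thick (y), 28 mm high, so 44 mm overall. Origin: centre of its underside, z up. About 0.16 kg. The same turned half round.
- filter_used: Used air filter element, not needed: same shape, grey frame with black pleats, 140 x 90 x 16 mm plate (long side along its x) with a stiff upright pull tab in the middle of its top, 60 mm long along x, 14 mm thick (y), 28 mm high, so 44 mm overall. Origin: centre of its underside, z up.
- airbox: Lower shell of a black plastic airbox, bolted to the bench. Outside 162 (x) x 112 (y) mm, walls 6 mm, inside 150 x 100 mm, rim 50 mm above the bench. Origin: centre of its underside, z up. The filter lies in it lengthwise (filter x along airbox x, either way round). A rubber intake stub (looks only) points to -x.
- seat (a point): Middle of the filter's seat in the lower shell, where the filter's origin belongs: over the airbox's origin, 34 mm above the bench, level with a grey ledge along both long sides. Fully home, the filter's plate is flush with the rim (50 mm) and its tab's top is at 78 mm.
- seal (a point): Top of one of two stiff black rubber seal strips, 14 mm wide, across the inside at x = -58 and +58 mm of the airbox (this is the -x one). They carry a filter that is just laid in 9 mm too high; each yields to a push of about 6 N and stays down.
- cover (a joint): Angle of the airbox's black hinged cover (upper shell), rad: 0 closed edge to edge, about 2 open. Hinged along the airbox's +y side; open it stands up, leaning away to +y, hollow side towards the box. 162 x 112 x 39 mm high, 6 mm walls. Stiff: stays where left; 2 to 5 N at the free edge moves it. A red thumb lip (50 x 15 x 6 mm) marks the rim at the free edge.
- hinge_mid (a point): Middle of the cover's hinge line, which runs along the airbox's x: 60 mm to +y of the airbox's origin and 51 mm above the bench.
- cover_edge (a point): Point on the cover's outer roof, at the middle of its free edge: 116 mm from the hinge line along the cover and 39 mm out from its rim. Closed, it lies on top at 90 mm above the bench, 56 mm to -y of the airbox's origin. Moves with the cover.
- spray_can: Spray can with a blue band, 60 mm diameter, 170 mm high; origin under its centre. Bystander.
- mug: White mug, 80 mm diameter, 90 mm high; origin under its centre. Bystander.
- wrench: Steel wrench lying flat, 190 mm long along its x. Bystander.
- screwdriver: Screwdriver with a red handle, 200 mm long along its x. Bystander.
- grease_jar: Jar with a yellow cap, 64 mm diameter, 60 mm high; origin under its centre. Bystander.
- carton: Cardboard carton, 110 x 160 x 55 mm; origin under its centre. Bystander.
Things that resemble listed ones, but are neither listed nor needed, are in the scene too. Several things have the shape of the airbox; the one meant has the colours described above. Leave any purple look-alike of the filter_new alone.

How it is judged:
On the way, in this order (a step that is already met when the one before it is completed fails the run):
1. the new filter is pressed fully home and level in the lower shell, with the cover still open (z of filter_new in the frame of airbox between 0.03 and 0.0365 m and angle between the z axis of filter_new and the z axis of airbox, either way round below 0.03 rad and x of filter_new in the frame of airbox between -0.009 and 0.009 m and y of filter_new in the frame of airbox between -0.009 and 0.009 m and angle between filter_new's own z axis and vertical below 0.2 rad and value of joint cover above 1 rad), for 0.2 s.
2. the cover is closed edge to edge (value of joint cover below 0.035 rad), for 0.2 s.
At the end, for the whole second after the job is handed in: The new filter rests fully home in the lower shell (underside within 2.5 mm of the ledge, level with the shell within 0.03 rad, within 9 mm of its middle either way), at rest, and the cover is closed within 0.035 rad (z of filter_new in the frame of airbox between 0.03 and 0.0365 m and angle between the z axis of filter_new and the z axis of airbox, either way round below 0.03 rad and x of filter_new in the frame of airbox between -0.009 and 0.009 m and y of filter_new in the frame of airbox between -0.009 and 0.009 m and angle between filter_new's own z axis and vertical below 0.2 rad and value of joint cover below 0.035 rad and linear speed of filter_new below 0.02 m/s); the robot touches nothing.
It fails at once if the used filter is moved more than 30 mm (distance of filter_used from where it was at the start of the episode above 0.03 m).
It fails at once if another thing on the bench is moved more than 30 mm (distance of any of spray_can, mug, wrench, screwdriver, grease_jar, carton from where it was at the start of the episode above 0.03 m).
It also fails if it takes over 72 s, if anything falls off the work surface, if the arm or the gripper's body presses on something with over 40 N, if the wrist force passes 120 N, or if a joint passes its speed limit or range.

## Working session

There is one attempt and no reset: what is moved stays moved. The work goes in short steps, Python scripts to look and compute and a shell command to move; the robot and the scene stay as the last step left them, time stands still between calls to the robot, and variables do not carry over. Pictures are saved under pics/ and viewed, at most 10 in all, crops included, and the job is handed in when it is done.

```bash
mkdir -p pics; cat > h.py <<'E'
import numpy as np, cv2
from plant import r
from scipy.spatial.transform import Rotation as R
def snap(n,f=None):
    s=r.snapshot(n)
    if f: cv2.imwrite('pics/'+f,s['img'][:,:,::-1])
    return s
def ray(s,u,v):
    K=s['mtx'];T=s['cam_to_world'];d=np.array([(u-K[0,2])/K[0,0],-(v-K[1,2])/K[1,1],-1.])
    return T[:3,3],T[:3,:3]@d
def onz(s,u,v,z):
    o,d=ray(s,u,v);return o+d*(z-o[2])/d[2]
def tri(a,b):
    A=[];y=[]
    M=np.zeros((3,3));w=np.zeros(3)
    for s,u,v in (a,b):
        o,d=ray(s,u,v);d=d/np.linalg.norm(d);P=np.eye(3)-np.outer(d,d);M+=P;w+=P@o
    return np.linalg.solve(M,w)
def proj(s,p):
    T=np.linalg.inv(s['cam_to_world']);c=T[:3,:3]@p+T[:3,3];K=s['mtx']
    return K[0,0]*c[0]/-c[2]+K[0,2],K[1,1]*-c[1]/-c[2]+K[1,2]
def hsv(s): return cv2.cvtColor(s['img'],cv2.COLOR_RGB2HSV)
E
python3 - <<'E'
from h import *
ims=[snap(n) for n in ("scene","top")]
cv2.imwrite('pics/a.png',np.vstack([s['img'] for s in ims])[:,:,::-1])
cv2.imwrite('pics/a1.png',cv2.resize(ims[0]['img'][:,:,::-1],(800,600)));cv2.imwrite('pics/a2.png',cv2.resize(ims[1]['img'][:,:,::-1],(800,600)))
for s in ims: print(s['mtx'].round(1).tolist(),s['cam_to_world'].round(3).tolist())
st=r.get_state();print(st['clock'],st['tool_pos'],st['eef_rot'],R.from_quat(st['eef_rot']).as_matrix().round(2))
E
```

```text
[[475.7, 0.0, 262.6], [0.0, 475.7, 187.0], [0.0, 0.0, 1.0]] [[0.764, -0.54, 0.353, 1.054], [0.645, 0.627, -0.438, -0.618], [0.015, 0.562, 0.827, 1.315], [0.0, 0.0, 0.0, 1.0]]
[[434.7, 0.0, 259.9], [0.0, 434.7, 188.3], [0.0, 0.0, 1.0]] [[-0.07, 0.975, -0.212, 0.208], [-0.997, -0.07, 0.008, 0.045], [-0.008, 0.212, 0.977, 1.566], [0.0, 0.0, 0.0, 1.0]]
0.1 [0.15381347 0.60520564 0.23800763] [ 1.24057191e-01  9.92274737e-01 -8.11613490e-04 -3.66626788e-05] [[-0.97  0.25 -0.  ]
 [ 0.25  0.97 -0.  ]
 [-0.   -0.   -1.  ]]
```

View pics/a1.png

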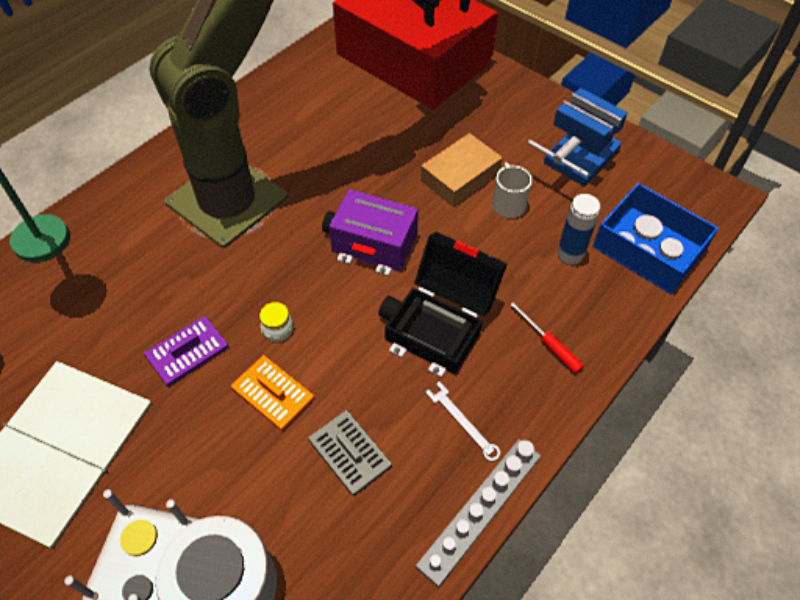

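View pics/a2.png

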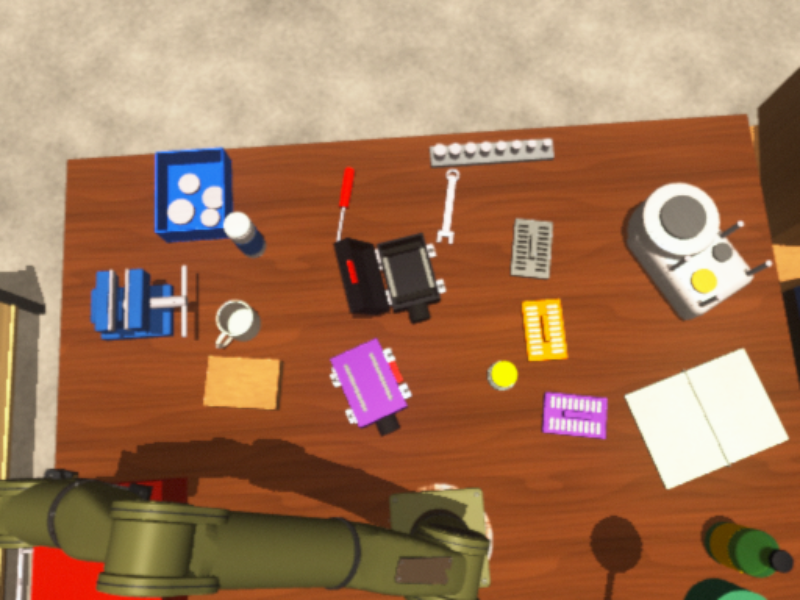

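The scene view (800 px wide) shows the black open airbox at (437,318) and the orange filter at (272,391). Possible mix-ups:
- purple filter at (186,349)
- grey used filter at (349,452)
- closed purple box at (375,228)

In the top view the orange filter is at (545,330), the airbox at (408,272), and its cover with the red lip is at (355,275). I choose the orange filter and the black open box, and check both in one crop.

```bash
python3 - <<'E'
from h import *
a,b=snap("scene"),snap("top")
f=800/512
def crop(s,x0,y0,x1,y1,W=400,H=300):
    return cv2.resize(s['img'][y0:y1,x0:x1],(W,H),interpolation=cv2.INTER_CUBIC)
out=np.vstack([np.hstack([crop(a,230,140,330,240),crop(a,140,215,220,280)]),np.hstack([crop(b,205,140,295,215),crop(b,320,180,380,240)])])
cv2.imwrite('pics/c.png',out[:,:,::-1])
P={}
for n,s in (('scene',a),('top',b)):
    h=hsv(s);m=cv2.inRange(h,(8,150,120),(22,255,255))
    k,l,st,c=cv2.connectedComponentsWithStats(m)
    for i in range(1,k):
        if st[i,4]>60: print(n,st[i],c[i].round(1))
    lo,hi=((130,215),(220,285)) if n=='scene' else ((325,180),(375,240))
    mm=np.zeros_like(m);mm[lo[1]:hi[1],lo[0]:hi[0]]=m[lo[1]:hi[1],lo[0]:hi[0]]
    pts=cv2.findNonZero(cv2.morphologyEx(mm,cv2.MORPH_OPEN,np.ones((2,2))))
    hull=cv2.convexHull(pts)
    e=0.01
    while True:
        q=cv2.approxPolyDP(hull,e*cv2.arcLength(hull,True),True)
        if len(q)<=4: break
        e+=0.003
    print(n,q.reshape(-1,2).tolist()); P[n]=q.reshape(-1,2)
    for u,v in P[n]: print(onz(s,u,v,0.016).round(4))
    r_=cv2.minAreaRect(pts);print(r_)
E
```

```text
scene [ 152   23  119   92 5772] [203.   71.2]
scene [305  33  31  31 308] [318.2  47. ]
scene [ 270   45   96   78 3016] [321.9  88.5]
scene [    0    76   490   308 61953] [215.8 235.4]
scene [442 108  29  31 285] [455.5 124.5]
scene [452 121  19  24  75] [460.3 134.3]
scene [  0 238  28  25 155] [ 11.8 251.3]
scene [  0 343  21  18 121] [ 10.5 350.9]
scene [  1 351  33  28  91] [ 18.5 362.8]
scene [[220, 264], [131, 285], [131, 235], [220, 216]]
[ 0.5821 -0.2244  0.016 ]
[ 0.4323 -0.4393  0.016 ]
[ 0.3079 -0.3309  0.016 ]
[ 0.469  -0.1032  0.016 ]
((175.5, 250.5), (69.0, 89.0), 90.0)
top [   36    73   476   311 82920] [289.5 217.2]
top [344 200  10  20  87] [347.5 210.1]
top [ 120  305  116   30 1495] [167.1 319.6]
top [120 376 139   8 832] [187.5 380.2]
top [[375, 240], [332, 240], [326, 181], [375, 181]]
[ 0.3284 -0.3608  0.016 ]
[ 0.3392 -0.2087  0.016 ]
[ 0.555  -0.2096  0.016 ]
[ 0.5421 -0.388   0.016 ]
((350.5, 210.5), (59.0, 49.0), 90.0)
```

View pics/c.png

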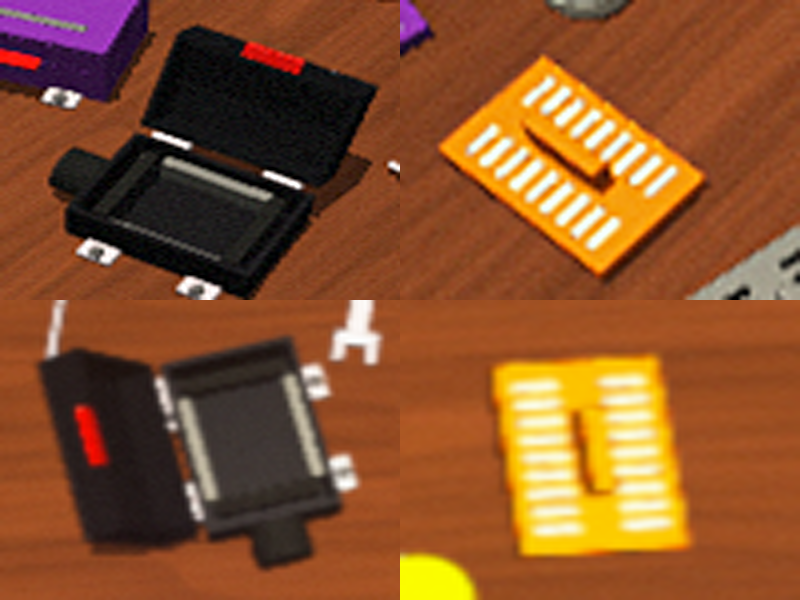

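The crop confirms the choice: bright orange filter with cream pleats, tab upright, and a black box with grey ledges, open cover and red lip. Next I tighten the masks.

```bash
cat >> h.py <<'E'
def quad(m):
    pts=cv2.findNonZero(m);hull=cv2.convexHull(pts);e=.01
    while True:
        q=cv2.approxPolyDP(hull,e*cv2.arcLength(hull,True),True)
        if len(q)<=4: return q.reshape(-1,2)+0.0
        e+=.003
def blob(m,seed=None):
    k,l,st,c=cv2.connectedComponentsWithStats(m)
    i=1+np.argmax(st[1:,4]) if seed is None else l[seed[1],seed[0]]
    return (l==i).astype(np.uint8)*255
E
python3 - <<'E'
from h import *
a,b=snap("scene"),snap("top")
Q={}
for n,s,(x0,y0,x1,y1) in (('scene',a,(135,215,225,285)),('top',b,(320,180,380,240))):
    h=hsv(s);m=np.zeros(h.shape[:2],np.uint8)
    m[y0:y1,x0:x1]=cv2.inRange(h,(8,190,170),(26,255,255))[y0:y1,x0:x1]
    m=blob(cv2.morphologyEx(m,cv2.MORPH_CLOSE,np.ones((3,3)))); q=quad(m); Q[n]=q
    print(n,q.tolist(),[onz(s,u,v,.016)[:2].round(4).tolist() for u,v in q])
for u,v in Q['scene']:
    p=onz(a,u,v,.016); j=np.argmin([np.hypot(*(np.array(proj(b,p))-w)) for w in Q['top']]); print('tri',tri((a,u,v),(b,*Q['top'][j])).round(4))
# ledges in top
h=hsv(b);x0,y0,x1,y1=240,150,285,200
m=np.zeros(h.shape[:2],np.uint8);m[y0:y1,x0:x1]=(cv2.inRange(h,(0,0,95),(180,70,200)))[y0:y1,x0:x1]
k,l,st,c=cv2.connectedComponentsWithStats(m)
for i in range(1,k):
    if st[i,4]>8: print(st[i],c[i].round(1),onz(b,*c[i],.034).round(3))
# cover lip both views
L=[]
for n,s,(x0,y0,x1,y1) in (('scene',a,(270,140,330,180)),('top',b,(210,155,240,190))):
    h=hsv(s);m=np.zeros(h.shape[:2],np.uint8)
    m[y0:y1,x0:x1]=(cv2.inRange(h,(0,180,120),(6,255,255))|cv2.inRange(h,(174,180,120),(180,255,255)))[y0:y1,x0:x1]
    M=cv2.moments(blob(m));L.append((s,M['m10']/M['m00'],M['m01']/M['m00']));print(n,L[-1][1:])
print('lip',tri(*L))
E
```

```text
scene [[200.0, 253.0], [179.0, 274.0], [148.0, 246.0], [169.0, 227.0]] [[0.5117, -0.2371], [0.5127, -0.3257], [0.3757, -0.3226], [0.3759, -0.2356]]
top [[363.0, 229.0], [339.0, 231.0], [320.0, 203.0], [358.0, 191.0]] [[0.3703, -0.3231], [0.3693, -0.237], [0.4752, -0.1796], [0.5094, -0.3217]]
tri [ 0.4829 -0.2019 -0.0706]
tri [ 0.5103 -0.3237  0.0094]
tri [ 0.3719 -0.3228  0.011 ]
tri [ 0.3714 -0.2359  0.0106]
[241 159  13  36 145] [247.9 176.9] [0.587 0.074 0.034]
[268 158  17  30 139] [274.1 171.2] [ 0.601 -0.022  0.034]
scene (297.79545454545456, 158.70454545454547)
top (224.921875, 173.265625)
lip [0.57407649 0.14716582 0.15602038]
```

The filter centre is about (0.443, -0.280), long side along world x. The box is around (0.594, 0.026). The lip at z = 0.156 agrees with a cover angle of about 2. I'll grip the tab by its ends, closing along x, so the gripper body stays clear of the cover. First I move over the box for a wrist view.

```bash
python3 -m pendant '[1,-1,-1,-0.7,0,0,0.82, 1,-1,-1,-0.7,0,0,0.82, 1,-1,-1,-0.7,0,0,0.82, 1,-1,-1,-0.7,0,0,0.82, 1,-1,-1,-0.7,0,0,0.82, 1,-1,-1,-0.7,0,0,0.82, 1,-1,-1,-0.7,0,0,0.82, 1,-1,-1,-0.7,0,0,0.82, 1,-1,-1,-0.7,0,0,0.82]'
python3 -c "
from h import *
s=r.get_state();print(s['q'],R.from_quat(s['eef_rot']).as_matrix().round(3))"
```

```text
clock: 1.2
tool_pos: [0.2623, 0.4234, 0.3439]
eef_rot: [0.697, 0.717, 0.0, -0.0]
contact_force: [0.3, 0.2, 0.1]
opening: 1.001
finger_force: 0.0
[-1.20640541  0.39207575  0.14465609  1.79909663 -0.06766099  0.95489149
 -1.00461188] [[-0.029  1.     0.   ]
 [ 1.     0.029  0.   ]
 [ 0.     0.    -1.   ]]
```

```bash
python3 -m pendant '[1,-1,0.9,-0.3,0,0,0, 1,-1,0.9,-0.3,0,0,0, 1,-1,0.9,-0.3,0,0,0, 1,-1,0.9,-0.3,0,0,0, 1,-1,0.9,-0.3,0,0,0]' && python3 -m pendant '[1,-1,0.9,-0.3,0,0,0, 1,-1,0.9,-0.3,0,0,0, 1,-1,0.9,-0.3,0,0,0, 1,-1,0.9,-0.3,0,0,0, 1,-1,0.9,-0.3,0,0,0, 1,-1,0.9,-0.3,0,0,0]'
python3 - <<'E'
from h import *
s=snap('wrist','w1.png');T=s['cam_to_world'];print(T.round(3).tolist(),s['mtx'].round(0).tolist(),[np.round(proj(s,np.array([.594,.026,.05])))])
print(r.get_state()['q'].round(2))
E
```

```text
clock: 1.7
tool_pos: [0.4072, 0.2725, 0.3903]
eef_rot: [0.699, 0.715, 0.001, 0.002]
contact_force: [0.1, 0.0, -0.3]
opening: 0.999
finger_force: 0.0
clock: 2.3
tool_pos: [0.543, 0.1318, 0.4335]
eef_rot: [0.696, 0.718, 0.0, 0.0]
contact_force: [-0.3, 1.2, 0.1]
opening: 0.999
finger_force: 0.0
[[1.0, -0.029, -0.009, 0.54], [0.03, 0.96, 0.278, 0.204], [0.001, -0.278, 0.961, 0.578], [0.0, 0.0, 0.0, 1.0]] [[296.0, 0.0, 262.0], [0.0, 296.0, 192.0], [0.0, 0.0, 1.0]] [array([287., 206.])]
[-0.48  0.42  0.25  1.47 -0.11  1.27 -0.18]
```

View pics/w1.png

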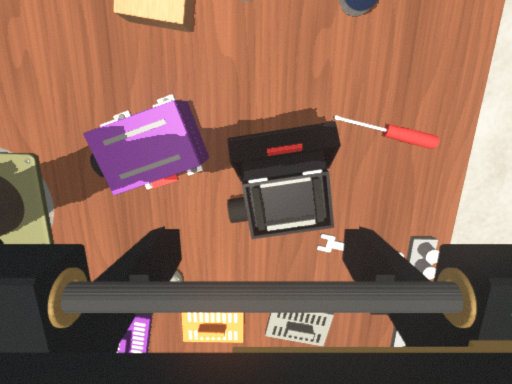

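The wrist view shows the airbox at (287,205), with both grey ledges visible and the stub at (237,209). The cover with the red lip is at (285,150). A second, closer view gives the measurement.

```bash
python3 - <<'E'
from h import *
import pickle
pickle.dump(snap('wrist'),open('w1.pkl','wb'))
E
python3 -m pendant '[1,-0.53,0.25,0.67,0,0,0, 1,-0.53,0.25,0.67,0,0,0, 1,-0.53,0.25,0.67,0,0,0, 1,-0.53,0.25,0.67,0,0,0, 1,-0.53,0.25,0.67,0,0,0]'
python3 - <<'E'
from h import *
import pickle
s2=snap('wrist','w2.png');pickle.dump(s2,open('w2.pkl','wb'))
s1=pickle.load(open('w1.pkl','rb'))
D=[]
for s in (s1,s2):
    u,v=proj(s,np.array([.594,.026,.04]));d=.1*296/(s['cam_to_world'][2,3]-.04)
    h=hsv(s);m=np.zeros(h.shape[:2],np.uint8);y0,y1,x0,x1=int(v-d*.65),int(v+d*.55),int(u-d),int(u+d)
    m[y0:y1,x0:x1]=cv2.inRange(h,(0,0,85),(180,80,190))[y0:y1,x0:x1]
    k,l,st,c=cv2.connectedComponentsWithStats(m)
    for i in range(1,k):
        if st[i,4]>15:
            p=cv2.findNonZero((l==i).astype(np.uint8));q=cv2.minAreaRect(p);print(st[i],c[i].round(1),onz(s,*c[i],.034).round(4),[np.round(x,1) for x in q])
u,v=proj(s2,np.array([.594,.026,.04]));print(u,v)
x0,y0=int(u)-110,int(v)-110;im=s2['img'][max(y0,0):int(v)+80,x0:x0+220];print(x0,max(y0,0))
cv2.imwrite('pics/w2c.png',cv2.resize(im,None,fx=3,fy=3,interpolation=cv2.INTER_CUBIC)[:,:,::-1])
E
```

```text
clock: 2.9
tool_pos: [0.5817, 0.057, 0.3331]
eef_rot: [0.694, 0.72, 0.0, -0.001]
contact_force: [-0.6, 0.3, 0.7]
opening: 1.008
finger_force: 0.0
[ 243  173   91   62 2290] [286.7 199.2] [0.5923 0.0368 0.034 ] [array([287.9, 202.8]), array([57.1, 87.7]), np.float64(85.7)]
[267 219  50  14 141] [291.6 224.7] [ 0.6049 -0.0157  0.034 ] [array([291.3, 225.4]), array([ 7.3, 49.8]), np.float64(82.2)]
[280 228  49   7  76] [303.3 231.6] [ 0.6291 -0.0296  0.034 ] [array([304.1, 231.6]), array([ 2.1, 48.4]), np.float64(82.9)]
[284 134  30   6  64] [297.5 136.1] [0.6326 0.0899 0.034 ] [array([298.5, 135.4]), array([ 4.8, 29. ]), np.float64(81.9)]
[219 141  29   9  80] [233.  145.2] [0.5372 0.073  0.034 ] [array([233.2, 145.1]), array([ 4.9, 28.3]), np.float64(81.5)]
[235 142  65  15 421] [267.1 149. ] [0.5883 0.0692 0.034 ] [array([267.1, 149. ]), array([ 6.6, 64.8]), np.float64(81.5)]
[ 240  168   67   45 2025] [271.8 186.3] [0.5981 0.0116 0.034 ] [array([273.5, 187.6]), array([44.4, 63.8]), np.float64(85.2)]
[307 171  13  29 231] [313.  187.2] [0.6621 0.0125 0.034 ] [array([312.6, 185.1]), array([27.9, 10.7]), np.float64(84.3)]
[228 175  14  36 253] [234.3 193.6] [ 0.54   -0.0022  0.034 ] [array([234.1, 192.8]), array([36.2,  8.8]), np.float64(80.1)]
[202 176  26  39 309] [215.6 191.1] [0.5107 0.0006 0.034 ] [array([213.1, 196.6]), array([39.4, 20.9]), np.float64(79.4)]
[256 177  73  38 305] [305.2 203.7] [ 0.652  -0.0149  0.034 ] [array([297.1, 207.4]), array([28.2, 78.3]), np.float64(61.1)]
269.70589541535804 178.09008657131287
159 68
```

View pics/w2c.png

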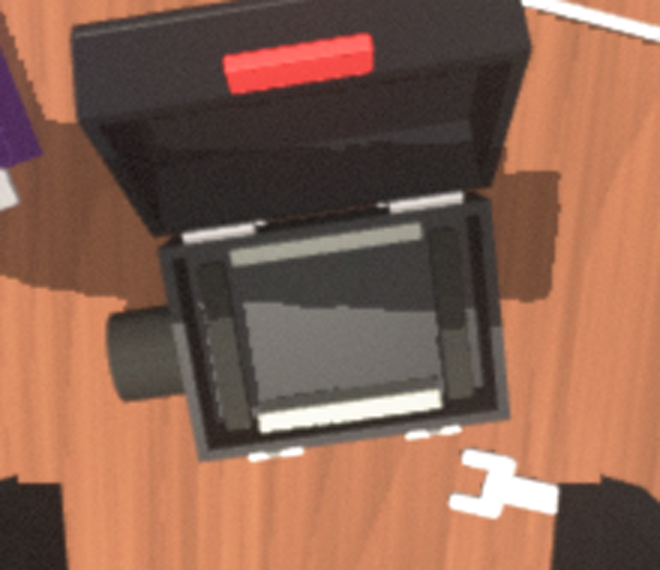

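The close wrist view shows the box clearly. The rim's outer corners are at crop pixels (160,243), (203,461), (508,417) and (490,200), with the seals, ledges, hinges and lip all visible.

```bash
python3 - <<'E'
from h import *
import pickle
s2=pickle.load(open('w2.pkl','rb'));s1=pickle.load(open('w1.pkl','rb'));b=snap('top')
g=cv2.cvtColor(s2['img'],cv2.COLOR_RGB2GRAY)
C=np.array([(160,243),(203,461),(508,417),(490,200)],float)/3+[159,68]-.33
P=np.array([onz(s2,u,v,.05) for u,v in C]);print(P.round(4).tolist())
print('edges',[np.linalg.norm(P[i]-P[i-1]).round(4) for i in range(4)],'centre',P.mean(0))
for e in (P[2]-P[1],P[3]-P[0]): print('yaw',np.arctan2(e[1],e[0]))
e=P[0]-P[1];f=P[3]-P[2];print([np.arctan2(x[1],x[0])-np.pi/2 for x in (e,f)])
# ledges (light) in s1,s2 by bright/grey low-sat; height check with fixed-colour lit ledge
def lit(s,z=.034,c=(.61,-.02),rad=.05):
    u,v=map(int,proj(s,np.array([*c,z])));w=int(rad*296/(s['cam_to_world'][2,3]-z))
    h=hsv(s);m=np.zeros(h.shape[:2],np.uint8);m[v-w//2:v+w//2,u-w:u+w]=cv2.inRange(h,(0,0,150),(180,70,255))[v-w//2:v+w//2,u-w:u+w]
    m=blob(m);r_=cv2.minAreaRect(cv2.findNonZero(m));print(r_);return r_[0]
a1,a2=lit(s1),lit(s2);print('lit ledge tri',tri((s1,*a1),(s2,*a2)))
# rim corners height, s1 vs s2
for n,p1,i in (('BL',(250,238),1),('BR',(334,229),2)): print(n,tri((s1,*p1),(s2,*C[i])).round(4))
E
```

```text
[[0.5084, 0.0689, 0.05], [0.5294, -0.0428, 0.05], [0.6846, -0.0132, 0.05], [0.6654, 0.095, 0.05]]
edges [np.float64(0.1591), np.float64(0.1137), np.float64(0.158), np.float64(0.1099)] centre [0.59695166 0.02697855 0.05      ]
yaw 0.1886668429829298
yaw 0.16452212834240754
[np.float64(0.18598877292169624), np.float64(0.1755039461211123)]
((291.47998046875, 225.85997009277344), (4.949747562408447, 47.94184112548828), 81.8698959350586)
((275.0793762207031, 204.5752716064453), (6.763552188873291, 61.076927185058594), 82.14668273925781)
lit ledge tri [ 0.60451934 -0.01719784  0.03635378]
BL [ 0.5224 -0.0672 -0.01  ]
BR [ 0.6788 -0.0055  0.0733]
```

The box centre is (0.597, 0.027), yaw 0.178. The rim measures about 159 x 112 mm and the ledge triangulates at 36 mm, both consistent with the text. Now to the filter.

```bash
python3 -m pendant '[1,-1,-0.5,0.1,0,0,0, 1,-1,-0.5,0.1,0,0,0, 1,-1,-0.5,0.1,0,0,0, 1,-1,-0.5,0.1,0,0,0, 1,-1,-0.5,0.1,0,0,0]' && python3 -m pendant '[1,-1,-0.4,0.45,0,0,0, 1,-1,-0.4,0.45,0,0,0, 1,-1,-0.4,0.45,0,0,0, 1,-1,-0.4,0.45,0,0,0, 1,-1,-0.4,0.45,0,0,0, 1,-1,-0.4,0.45,0,0,0]'
python3 - <<'E'
from h import *
import pickle
s=snap('wrist','w3.png');pickle.dump(s,open('w3.pkl','wb'))
st=r.get_state();print(st['q'].round(2),st['tool_pos'])
h=hsv(s);m=blob(cv2.morphologyEx(cv2.inRange(h,(8,200,150),(19,255,255)),cv2.MORPH_CLOSE,np.ones((9,9))))
q=quad(m);print(q.tolist(),cv2.countNonZero(m))
P=np.array([onz(s,u,v,.016) for u,v in q]);print(P.round(4).tolist(),P.mean(0))
print([np.linalg.norm(P[i]-P[i-1]).round(4) for i in range(4)])
E
```

```text
clock: 3.5
tool_pos: [0.5119, -0.0997, 0.3198]
eef_rot: [0.696, 0.718, 0.0, 0.001]
contact_force: [0.1, 0.7, -0.2]
opening: 1.0
finger_force: 0.0
clock: 4.1
tool_pos: [0.46, -0.2476, 0.2513]
eef_rot: [0.694, 0.72, 0.001, 0.0]
contact_force: [-0.1, 0.9, 0.1]
opening: 0.999
finger_force: 0.0
[ 0.28  0.54  0.2   1.87 -0.16  0.74  0.61] [ 0.46027022 -0.24708119  0.2514119 ]Traceback (most recent call last):
  File "<stdin>", line 5, in <module>
  File "h.py", line 31, in blob
    i=1+np.argmax(st[1:,4]) if seed is None else l[seed[1],seed[0]]
        ~~~~~~~~~^^^^^^^^^^
    return _wrapfunc(a, 'argmax', axis=axis, out=out, **kwds)
    return bound(*args, **kwds)
ValueError: attempt to get argmax of an empty sequence
```

View pics/w3.png

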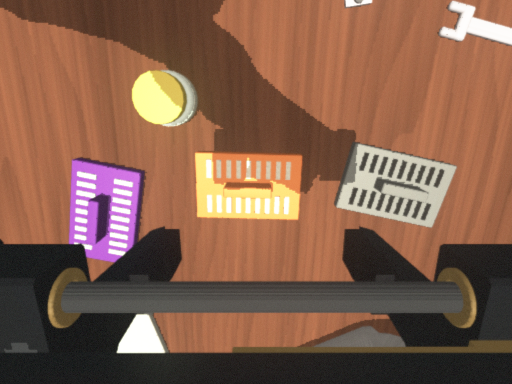

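The wrist view shows the orange filter at (248,185), with plate corners near (196,152), (301,154), (299,219) and (198,217) and the tab at (248,187). The grey one is at (395,185), the purple one at (105,210) and the jar at (163,97).

```bash
cat > f.py <<'E'
from h import *
def fil(s,z=.016,box=(190,145,310,225),show=True):
    x0,y0,x1,y1=box;h=hsv(s)
    m=np.zeros(h.shape[:2],np.uint8);hh=h[y0:y1,x0:x1]
    m[y0:y1,x0:x1]=(((hh[...,0]>=9)&(hh[...,0]<=24)&(hh[...,1]>165)&(hh[...,2]>140))*255).astype(np.uint8)
    m=cv2.morphologyEx(m,cv2.MORPH_OPEN,np.ones((3,3)));m=blob(cv2.morphologyEx(m,cv2.MORPH_CLOSE,np.ones((9,9))))
    q=quad(m);P=np.array([onz(s,u,v,z) for u,v in q])
    E=[P[i]-P[i-1] for i in range(4)];L=[np.linalg.norm(e) for e in E]
    print('px',q.tolist(),'P',P[:,:2].round(4).tolist(),'c',P.mean(0).round(4),'L',np.round(L,4))
    print('yaws',[round(float(np.arctan2(e[1],e[0])),3) for e in E])
    return q
E
python3 - <<'E'
from f import *
import pickle
s=pickle.load(open('w3.pkl','rb'));h=hsv(s)
for u,v in ((215,157),(202,200),(248,190),(280,157),(180,170),(230,240),(298,170),(298,210)): print((u,v),h[v,u],end=' ')
fil(s)
b=snap('top');q=[(196,152),(301,154),(299,219),(198,217)]
print([onz(s,u,v,.016)[:2].round(4).tolist() for u,v in q])
E
```

```text
(215, 157) [ 11 168 231] (202, 200) [ 24 129 254] (248, 190) [ 26 116 255] (280, 157) [ 11 169 231] (180, 170) [ 10 138 172] (230, 240) [ 10 141 179] (298, 170) [ 11 169 231] (298, 210) [ 17 149 253] px [[299.0, 191.0], [256.0, 184.0], [213.0, 152.0], [299.0, 154.0]] P [[0.5111, -0.2814], [0.4533, -0.2738], [0.3967, -0.2333], [0.5075, -0.2319]] c [ 0.4671 -0.2551  0.016 ] L [0.0497 0.0583 0.0696 0.1109]
yaws [-1.499, 3.011, 2.521, 0.013]
[[0.3748, -0.2341], [0.5101, -0.2318], [0.5139, -0.3214], [0.3753, -0.3233]]
```

```bash
python3 -m pendant '[1,0.12,-0.11,0.5,0,0,0.01, 1,0.12,-0.11,0.5,0,0,0.01, 1,0.12,-0.11,0.5,0,0,0.01, 1,0.12,-0.11,0.5,0,0,0.01]'
cat > f.py <<'E'
from h import *
def fil(s,z,box):
    x0,y0,x1,y1=box;h=hsv(s);m=np.zeros(h.shape[:2],np.uint8)
    m[y0:y1,x0:x1]=(h[y0:y1,x0:x1,2]>210)*255
    m=blob(cv2.morphologyEx(m,cv2.MORPH_OPEN,np.ones((3,3))))
    q=quad(m);q=np.array(sorted(q.tolist(),key=lambda p:np.arctan2(p[1]-q[:,1].mean(),p[0]-q[:,0].mean())))
    P=np.array([onz(s,u,v,z) for u,v in q]);E=[P[i]-P[i-1] for i in range(4)]
    print('px',q.tolist(),'c',P.mean(0).round(4),'L',np.round([np.linalg.norm(e) for e in E],4),'yaws',[round(float(np.arctan2(e[1],e[0])),3) for e in E])
    return q
E
python3 - <<'E'
from f import *
import pickle
s=pickle.load(open('w3.pkl','rb'));q1=fil(s,.016,(185,140,312,228))
t=snap('wrist','w4.png');pickle.dump(t,open('w4.pkl','wb'))
u,v=map(int,proj(t,np.array([.443,-.278,.016])));print(u,v)
q2=fil(t,.016,(u-100,v-62,u+100,v+62))
for a,b in zip(q1,q2): print(tri((s,*a),(t,*b)).round(4))
print(r.get_state()['tool_pos'],r.get_state()['eef_rot'])
E
```

```text
clock: 4.6
tool_pos: [0.4423, -0.2315, 0.1765]
eef_rot: [0.7, 0.714, 0.001, 0.001]
contact_force: [0.0, -0.5, 0.1]
opening: 0.999
finger_force: 0.0
px [[196.0, 152.0], [301.0, 157.0], [297.0, 219.0], [197.0, 216.0]] c [ 0.4426 -0.2783  0.016 ] L [0.0878 0.1356 0.0858 0.1372] yaws [1.561, -0.012, -1.562, -3.138]
261 218
px [[198.0, 180.0], [326.0, 182.0], [321.0, 255.0], [201.0, 254.0]] c [ 0.4427 -0.2784  0.016 ] L [0.0871 0.1362 0.0862 0.1374] yaws [1.571, 0.004, -1.557, -3.132]
[ 0.3774 -0.2321  0.0291]
[ 0.5112 -0.2361  0.0119]
[ 0.5115 -0.3213  0.0159]
[ 0.375  -0.3205  0.0197]
[ 0.44283676 -0.23228761  0.17711558] [0.70000661 0.71413427 0.00076805 0.00155094]
```

Two views put the plate top at about 19 mm (16 expected), with the centre at (0.443, -0.278) and yaw about 0. Descending to grasp.

```bash
python3 -m pendant '[1,-0.305,0,0.3,0,0,0.005, 1,-0.305,0,0.6,0,0,0.005, 1,-0.305,0,0.9,0,0,0.005, 1,-0.305,0,0.9,0,0,0.005, 1,-0.305,0,0.9,0,0,0.005]' 25 && python3 -m pendant '[1,0,0,0.14,0,0,0, 1,0,0,0.14,0,0,0, 1,0,0,0.14,0,0,0]' 
python3 -c "
from h import *
print(r.get_state()['tool_pos'])"
```

```text
clock: 5.15
tool_pos: [0.4425, -0.2784, 0.0418]
eef_rot: [0.703, 0.711, 0.0, 0.0]
contact_force: [-0.1, 0.5, 0.7]
opening: 0.999
finger_force: 0.0
clock: 5.45
tool_pos: [0.4434, -0.2787, 0.0228]
eef_rot: [0.703, 0.711, 0.001, 0.002]
contact_force: [-0.3, 0.8, -0.5]
opening: 1.0
finger_force: 0.0
[ 0.44339492 -0.27872193  0.02279427]
```

```bash
python3 -m pendant '[1,0,0,0.02,0,0,0, 0,0,0,0.02,0,0,0, 0,0,0,0.02,0,0,0, 0,0,0,0.02,0,0,0, 0,0,0,0.02,0,0,0, 0,0,0,0.02,0,0,0, 0,0,0,0.02,0,0,0, 0,0,0,0.02,0,0,0, 0,0,0,0.02,0,0,0, 0,0,0,0.02,0,0,0]' 30 && python3 -m pendant '[0,0,0,-0.4,0,0,0, 0,0,0,-0.8,0,0,0, 0,0,0,-1,0,0,0, 0,0,0,-1,0,0,0, 0,0,0,-1,0,0,0]'
```

```text
clock: 6.45
tool_pos: [0.4419, -0.2782, 0.0169]
eef_rot: [0.703, 0.711, 0.0, 0.0]
contact_force: [2.0, 0.4, 4.1]
opening: 0.678
finger_force: 30.0
clock: 6.95
tool_pos: [0.4414, -0.278, 0.1671]
eef_rot: [0.703, 0.711, 0.0, 0.0]
contact_force: [0.7, -0.1, -1.7]
opening: 0.675
finger_force: 30.0
```

The grip holds: opening 60 mm, weight about 1.7 N. Carrying it over the box.

```bash
python3 -m pendant '[0,1,0.5,-0.1,0,0,0, 0,1,0.5,-0.1,0,0,0, 0,1,0.5,-0.1,0,0,0, 0,1,0.5,-0.1,0,0,0, 0,1,0.5,-0.1,0,0,0]' && python3 -m pendant '[0,0.4,0.3,0,0,0,-0.05, 0,0.8,0.5,0,0,0,-0.106, 0,1,0.53,0,0,0,-0.106, 0,1,0.53,0,0,0,-0.106, 0,1,0.53,0,0,0,-0.106, 0,1,0.53,0,0,0,-0.106]'
python3 - <<'E'
from h import *
s=snap('wrist');t=snap('scene');cv2.imwrite('pics/w5.png',np.hstack([cv2.resize(s['img'],(400,300)),cv2.resize(t['img'][90:270,200:440],(400,300))])[:,:,::-1])
st=r.get_state();M=R.from_quat(st['eef_rot']).as_matrix();p=st['tool_pos'];print(p,M.round(3).tolist())
d=np.array([.597,.027,.2])-p;print('to go units',(M.T@d/.15).round(3),'yaw',np.arctan2(M[1,1],M[0,1]))
E
```

```text
clock: 7.45
tool_pos: [0.5152, -0.1226, 0.1793]
eef_rot: [0.701, 0.713, -0.0, -0.002]
contact_force: [-0.5, -0.6, -1.4]
opening: 0.677
finger_force: 30.0
clock: 8.05
tool_pos: [0.5914, 0.0211, 0.18]
eef_rot: [0.643, 0.766, -0.002, -0.001]
contact_force: [-0.1, -0.8, -1.1]
opening: 0.676
finger_force: 30.0
[0.59161412 0.01992818 0.18084182] [[-0.172, 0.985, -0.003], [0.985, 0.172, -0.002], [-0.002, -0.003, -1.0]]
to go units [ 0.04   0.043 -0.128] yaw 0.17258656462913805
```

View pics/w5.png

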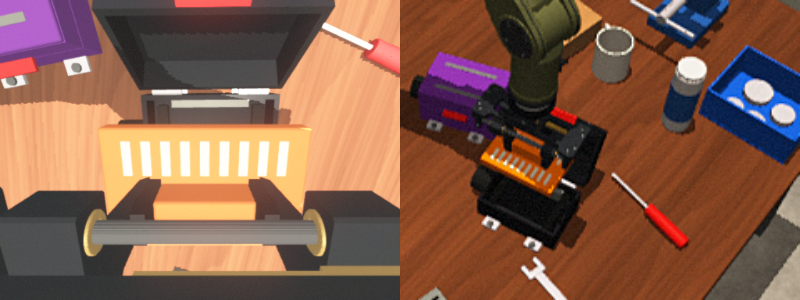

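The filter hangs level in the gripper, lined up with the hinge plates at (158–268,92) in the wrist view. Centring it and lowering to just above the seals.

```bash
python3 -m pendant '[0,0.04,0.043,0,0,0,-0.003, 0,0.04,0.043,0.2,0,0,-0.003, 0,0.04,0.043,0.4,0,0,-0.003, 0,0.04,0.043,0.55,0,0,-0.003, 0,0.04,0.043,0.55,0,0,-0.003, 0,0.04,0.043,0.55,0,0,-0.003]' && python3 -m pendant '[0,0,0,0.05,0,0,0, 0,0,0,0.1,0,0,0, 0,0,0,0.15,0,0,0, 0,0,0,0.2,0,0,0, 0,0,0,0.2,0,0,0]'
python3 - <<'E'
from h import *
st=r.get_state();M=R.from_quat(st['eef_rot']).as_matrix();p=st['tool_pos'];print(st['contact_force'],st['moment'])
d=np.array([.597,.027,.051])-p;print('to go units',(M.T@d/.15).round(3),'yaw',np.arctan2(M[1,1],M[0,1]))
E
```

```text
clock: 8.75
tool_pos: [0.5984, 0.0299, 0.0995]
eef_rot: [0.64, 0.768, -0.0, 0.0]
contact_force: [0.1, -0.1, -1.6]
opening: 0.677
finger_force: 30.0
clock: 9.25
tool_pos: [0.5973, 0.0306, 0.068]
eef_rot: [0.64, 0.768, -0.001, -0.001]
contact_force: [0.2, -0.2, -3.1]
opening: 0.676
finger_force: 30.0
[ 0.15571048 -0.21779922 -3.11261171] [-0.07771198  0.03322894 -0.01567021]
to go units [-0.023 -0.006  0.114] yaw 0.18176102969145372
```

```bash
python3 -m pendant '[0,-0.023,-0.005,0.0,0,0,0, 0,-0.023,-0.005,0.03,0,0,0, 0,-0.023,-0.005,0.05,0,0,0, 0,-0.023,-0.005,0.065,0,0,0, 0,-0.023,-0.005,0.065,0,0,0]' && python3 -m pendant '[0,0,0,0.02,0,0,0, 0,0,0,0.04,0,0,0, 0,0,0,0.06,0,0,0, 0,0,0,0.06,0,0,0, 0,0,0,0.06,0,0,0]'
python3 - <<'E'
from h import *
st=r.get_state();M=R.from_quat(st['eef_rot']).as_matrix();p=st['tool_pos'];print(st['contact_force'],st['moment'])
d=np.array([.597,.027,.051])-p;print('to go units',(M.T@d/.15).round(3),'yaw',np.arctan2(M[1,1],M[0,1]),M[:,2].round(4))
E
```

```text
clock: 9.75
tool_pos: [0.5981, 0.027, 0.0595]
eef_rot: [0.64, 0.768, 0.0, -0.0]
contact_force: [-0.0, -0.4, -1.0]
opening: 0.678
finger_force: 30.0
clock: 10.25
tool_pos: [0.5981, 0.027, 0.0515]
eef_rot: [0.64, 0.768, 0.0, 0.0]
contact_force: [-2.0, 0.7, 8.2]
opening: 0.679
finger_force: 30.0
[-2.04532776  0.65681424  8.20967645] [-0.09385166  0.56777088 -0.00242508]
to go units [ 0.001 -0.007  0.004] yaw 0.18161391308497518 [ 4.e-04  3.e-04 -1.e+00]
```

```bash
python3 -m pendant '[0,0,0,0.01,0,0,0, 0,0,0,0.02,0,0,0, 0,0,0,0.02,0,0,0, 0,0,0,0.02,0,0,0]' ; python3 -m pendant '[0,0,0,0.02,0,0,0, 0,0,0,0.03,0,0,0, 0,0,0,0.03,0,0,0]'
```

```text
clock: 10.65
tool_pos: [0.5981, 0.027, 0.0508]
eef_rot: [0.64, 0.768, 0.001, 0.0]
contact_force: [-6.6, 1.3, 26.3]
opening: 0.675
finger_force: 30.0
clock: 10.95
tool_pos: [0.5981, 0.027, 0.0504]
eef_rot: [0.64, 0.768, 0.001, 0.0]
contact_force: [-14.2, 0.9, 59.4]
opening: 0.68
finger_force: 40.3
```

It bottomed at a TCP height of 50.5 mm, so it is on the ledge. I ease off, release, rise and look.

```bash
python3 -m pendant '[0,0,0,-0.045,0,0,0, 0,0,0,-0.045,0,0,0, 1,0,0,-0.045,0,0,0, 1,0,0,-0.045,0,0,0, 1,0,0,-0.045,0,0,0, 1,0,0,-0.045,0,0,0, 1,0,0,-0.045,0,0,0]' 30 && python3 -m pendant '[1,0,0,-0.2,0,0,0, 1,0,0,-0.5,0,0,0, 1,0,0,-0.9,0,0,0, 1,0,0,-0.9,0,0,0, 1,0,0,-0.9,0,0,0]' && python3 -m pendant '[1,0.3,0,-0.4,0,0,0, 1,0.3,0,-0.8,0,0,0, 1,0.3,0,-0.8,0,0,0, 1,0.3,0,-0.8,0,0,0]'
python3 - <<'E'
from h import *
s=snap('wrist');t=snap('scene')
u,v=map(int,proj(s,np.array([.597,.027,.05])))
cv2.imwrite('pics/w6.png',np.hstack([cv2.resize(s['img'][v-95:v+65,u-90:u+90],(450,400),interpolation=cv2.INTER_CUBIC),cv2.resize(t['img'][150:250,235:335],(350,400),interpolation=cv2.INTER_CUBIC)])[:,:,::-1]);print(u,v)
import pickle;pickle.dump(s,open('w6.pkl','wb'))
E
```

```text
clock: 11.65
tool_pos: [0.6037, 0.0277, 0.051]
eef_rot: [0.64, 0.768, 0.004, 0.004]
contact_force: [6.4, 1.0, 7.4]
opening: 0.996
finger_force: 4.1
clock: 12.15
tool_pos: [0.5993, 0.0271, 0.1858]
eef_rot: [0.64, 0.768, 0.001, 0.001]
contact_force: [-0.3, -1.2, -0.4]
opening: 1.0
finger_force: 0.0
clock: 12.55
tool_pos: [0.5918, 0.0729, 0.3065]
eef_rot: [0.639, 0.769, 0.002, 0.001]
contact_force: [0.8, 0.5, -0.7]
opening: 1.0
finger_force: 0.0
258 193
```

View pics/w6.png

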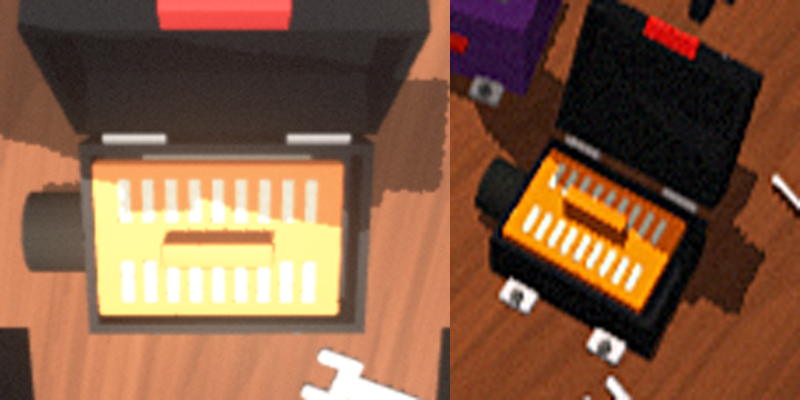

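The filter is in the shell, flush with the rim and level, about 4 mm towards -x and inside tolerance: wrist crop (95–343, 160–315) inside rim (80–373, 140–330). The height agrees too: TCP 16.9 mm above the underside at the grasp gives the underside at 33.6 mm. Next I go behind the cover with the fingers shut.

```bash
python3 -m pendant '[0,0.96,-0.02,0,0,0,0, 0,0.96,-0.02,0,0,0,0, 0,0.96,-0.02,0,0,0,0, 0,0.96,-0.02,0,0,0,0, 0,0.96,-0.02,0,0,0,0, 0,0.96,-0.02,0,0,0,0, 0,0.96,-0.02,0,0,0,0, 0,0.96,-0.02,0,0,0,0]' && python3 -m pendant '[0,0,0,0.3,0,0,0, 0,0,0,0.6,0,0,0, 0,0,0,0.9,0,0,0, 0,0,0,1,0,0,0, 0,0,0,1,0,0,0]' && python3 -m pendant '[0,0,0,0.2,0,0,0, 0,0,0,0.2,0,0,0, 0,0,0,0.2,0,0,0]'
cat > b.py <<'E'
from h import *
st=r.get_state();p=st['tool_pos'];M=R.from_quat(st['eef_rot']).as_matrix();c,s=np.cos(.18),np.sin(.18);d=p-[.597,.027,0]
print('box frame TCP',np.round([c*d[0]+s*d[1],-s*d[0]+c*d[1],p[2]],4),'yaw',np.arctan2(M[1,1],M[0,1]).round(3),'F',st['contact_force'].round(1),st['clock'],st['opening'])
E
python3 b.py
```

```text
clock: 13.45
tool_pos: [0.5613, 0.2106, 0.3044]
eef_rot: [0.641, 0.767, -0.0, 0.0]
contact_force: [0.7, -0.5, -0.5]
opening: 0.3
finger_force: 0.0
clock: 13.95
tool_pos: [0.5594, 0.211, 0.1522]
eef_rot: [0.641, 0.768, -0.002, -0.001]
contact_force: [-0.4, -0.0, 0.7]
opening: 0.008
finger_force: 0.0
clock: 14.25
tool_pos: [0.5617, 0.2122, 0.1259]
eef_rot: [0.64, 0.768, 0.0, 0.0]
contact_force: [-0.5, 0.9, 0.8]
opening: 0.002
finger_force: 0.0
box frame TCP [-0.0016  0.1885  0.1259] yaw 0.181 F [-0.5  0.9  0.8] 14.25 0.002473490344713797
```

```bash
python3 -m pendant '[0,-0.13,0,0.05,0,0,0, 0,-0.25,0,0.05,0,0,0, 0,-0.31,0,0.01,0,0,0, 0,-0.37,0,-0.03,0,0,0, 0,-0.45,0,-0.08,0,0,0, 0,-0.53,0,-0.14,0,0,0, 0,-0.53,0,-0.14,0,0,0]'
python3 b.py
python3 - <<'E'
from h import *
snap('scene','s7.png')
t=cv2.imread('pics/s7.png');cv2.imwrite('pics/s7.png',cv2.resize(t[100:270,210:390],(540,510)))
E
```

```text
clock: 14.95
tool_pos: [0.5775, 0.1328, 0.1488]
eef_rot: [0.641, 0.768, 0.002, 0.002]
contact_force: [0.6, -0.5, 0.3]
opening: 0.01
finger_force: 0.0
box frame TCP [-0.0003  0.1075  0.1488] yaw 0.179 F [ 0.6 -0.5  0.3] 14.95 0.010039856693275052
```

View pics/s7.png

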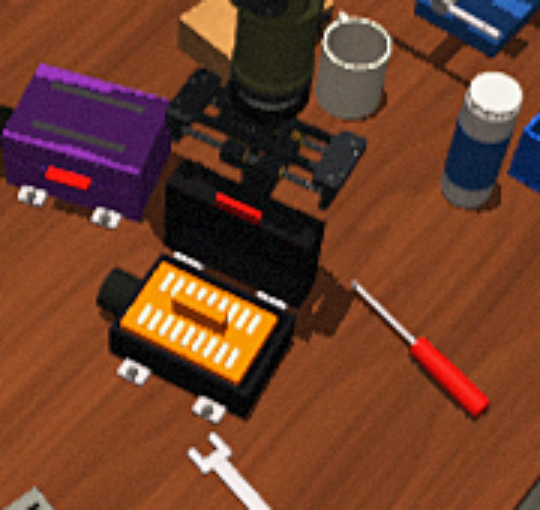

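The cover is now about upright, with the fingers behind its free edge. I continue over the arc.

```bash
python3 -m pendant '[0,-0.13,0,-0.03,0,0,0, 0,-0.25,0,-0.03,0,0,0, 0,-0.38,0,-0.01,0,0,0, 0,-0.51,0,0.02,0,0,0, 0,-0.58,0,0.06,0,0,0, 0,-0.66,0,0.11,0,0,0, 0,-0.73,0,0.17,0,0,0, 0,-0.73,0,0.17,0,0,0]'
python3 b.py; python3 -m pendant '[0,-0.05,0,0.07,0,0,0, 0,-0.1,0,0.14,0,0,0, 0,-0.16,0,0.2,0,0,0, 0,-0.16,0,0.22,0,0,0, 0,-0.16,0,0.22,0,0,0]'; python3 b.py
```

```text
clock: 15.8
tool_pos: [0.5941, 0.0243, 0.1185]
eef_rot: [0.641, 0.768, -0.002, -0.001]
contact_force: [-0.4, -0.7, -0.3]
opening: 0.008
finger_force: 0.0
box frame TCP [-0.0034 -0.0021  0.1185] yaw 0.179 F [-0.4 -0.7 -0.3] 15.8 0.007648432954303496
clock: 16.3
tool_pos: [0.5988, 0.005, 0.0903]
eef_rot: [0.64, 0.769, 0.001, -0.002]
contact_force: [-10.2, 5.2, 32.3]
opening: 0.002
finger_force: 16.4
box frame TCP [-0.0022 -0.0219  0.0903] yaw 0.183 F [-10.2   5.2  32.3] 16.3 0.002078108544024782
```

The tip stands at 90.3 mm against 32 N, which is the closed roof height. Retreating and looking.

```bash
python3 -m pendant '[0,0,0,-0.3,0,0,0, 0,0,0,-0.7,0,0,0, 0,0,0,-1,0,0,0, 0,0,0,-1,0,0,0]'; python3 -m pendant '[0,0.6,0,-0.5,0,0,0, 0,0.6,0,-0.5,0,0,0, 0,0.6,0,-0.5,0,0,0, 0,0.6,0,-0.5,0,0,0]'
python3 - <<'E'
from h import *
s=snap('wrist');t=snap('scene')
cv2.imwrite('pics/z.png',np.hstack([cv2.resize(s['img'],(400,300)),cv2.resize(t['img'][130:250,210:370],(400,300),interpolation=cv2.INTER_CUBIC)])[:,:,::-1])
L=[]
for n,c in ((s,(.597,.027,.06)),(t,(.597,.027,.06))):
    c=np.array(c);y=np.array([-.179,.984,0]);e=c-.064*y;e[2]=.054
    u,v=map(int,proj(n,e));h=hsv(n);m=np.zeros(h.shape[:2],np.uint8)
    a=(cv2.inRange(h,(0,150,90),(6,255,255))|cv2.inRange(h,(172,150,90),(180,255,255)))
    m[v-25:v+25,u-30:u+30]=a[v-25:v+25,u-30:u+30]
    if m.any():
        M=cv2.moments(blob(m));L.append((n,M['m10']/M['m00'],M['m01']/M['m00']));print((u,v),L[-1][1:])
if len(L)==2: print(tri(*L))
E
python3 b.py
```

```text
clock: 16.7
tool_pos: [0.6031, 0.0019, 0.2427]
eef_rot: [0.64, 0.768, 0.004, 0.004]
contact_force: [0.0, -0.6, -0.7]
opening: 0.003
finger_force: 0.0
clock: 17.1
tool_pos: [0.5835, 0.0939, 0.3125]
eef_rot: [0.638, 0.77, 0.001, 0.0]
contact_force: [0.2, -0.4, -0.5]
opening: 0.004
finger_force: 0.0
(267, 220) (267.5, 221.0)
box frame TCP [-0.0029  0.0641  0.3106] yaw 0.18 F [-0.3 -0.6  0.1] 17.2 0.0004931540632211235
```

View pics/z.png

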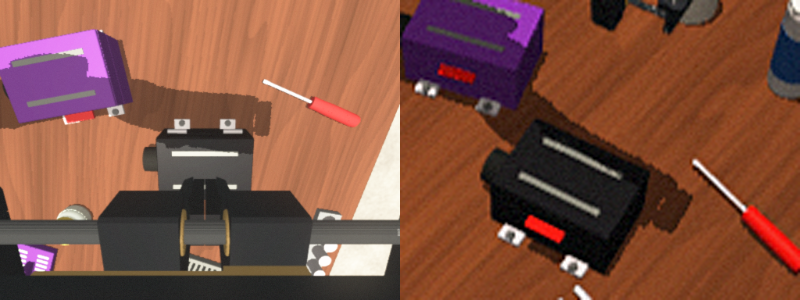

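The cover is closed. In the scene view the lip is at (267.5,221), against (267,220) predicted for closed; the box looks shut edge to edge and the arm is clear of it.

```bash
python3 -c "
from plant import r
print(r.finish_job())"
```

```text
the job is handed in; nothing more can be done
None
```

I pressed the new orange filter home in the airbox, closed the cover fully, and handed the job in at about 17 s of the 72 s allowed; the hand-in gave no verdict. I saw nothing else on the bench disturbed, though I did not re-measure the bystanders.

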